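Put the condiments back on their own stands

TASK

The pepper mill, the salt shaker and the jam jar have been put back on each other's wooden stands. Put each upright in the middle of its own stand, inside the lip: the pepper mill on the round stand, the salt shaker on the square stand and the jam jar on the oblong stand; use the empty cork mat, or any free spot, to park one meanwhile. Set things down gently, never dropping them or tipping them over, and leave the lemon, the garlic and the little cup where they are.

Things in the scene. Friction and masses are not known exactly. Their poses are not given: they have to be found in the camera images.
- pepper_mill: Pepper mill of turned light-brown wood with a small metal knob on top, the tallest of the three: 160 mm tall, 58 mm across at its foot, with a rounded head 50 mm across between 116 and 149 mm above the foot (fixed on, firm to grip) and a 12 mm knob above it, about 0.18 kg, loose. Starts upright on the square stand. Origin: centre of its foot, z up along its axis.
- salt_shaker: Salt shaker: clear glass with white salt and a grey cap, 90 mm tall, 44 mm across up to about 60 mm above its foot, then tapering to a 34 mm cap, about 0.1 kg, loose. Starts upright on the oblong stand. Origin: centre of its foot, z up along its axis.
- jam_jar: Jam jar: round glass jar of red jam with a white lid, 96 mm tall, 62 to 65 mm across over its whole height (the lid 61 mm, fixed on), about 0.35 kg, loose. Starts upright on the round stand. Origin: centre of its foot, z up along its axis.
- round_stand: Round wooden stand, the pepper mill's own place: a low dish 104 mm across outside, about 92 mm inside the lip. Does not move (fixed to the worktop). Origin: centre of its underside, z up. The flat floor inside the lip lies 8 mm above the origin; the lip rises 4 mm above that floor (12 mm above the worktop). At the start the jam jar stands on it.
- square_stand: Square wooden stand, the salt shaker's own place: 100 x 100 mm outside, 88 x 88 mm inside the lip, sides along its x and y. Does not move (fixed to the worktop). Origin: centre of its underside, z up. The flat floor inside the lip lies 8 mm above the origin; the lip rises 4 mm above that floor (12 mm above the worktop). At the start the pepper mill stands on it.
- oblong_stand: Oblong wooden stand, the jam jar's own place: 135 mm along its x, 96 mm along its y outside, 123 x 84 mm inside the lip. Does not move (fixed to the worktop). Origin: centre of its underside, z up. The flat floor inside the lip lies 8 mm above the origin; the lip rises 4 mm above that floor (12 mm above the worktop). At the start the salt shaker stands on it.
- cork_mat: Empty hexagonal mat of brown cork, flat without a lip, 90 mm across flats, 6 mm thick, fixed to the worktop; a free spot to park something. (A wall shelf and cabinet hang about 0.5 m above the worktop from about x = 0.65 m on: keep the wrist and elbow in front of them.) Origin: centre of its underside (its top 6 mm above), z up.
- lemon: Yellow lemon, 83 x 58 x 58 mm, loose bystander lying on the worktop: leave alone. Origin: at its underside on the worktop, below its centre.
- garlic: Whitish garlic bulb, 60 x 57 x 58 mm, loose bystander on the worktop: leave alone. Origin: centre of its underside.
- espresso_cup: Small white coffee cup with a handle, 63 mm across (92 mm along y with the handle), 51 mm tall, loose bystander on the worktop: leave alone. Origin: on the worktop below the middle of cup and handle together; the handle points to its -y.
Mind the look-alikes: they are no part of the job. Leave any green look-alike of the pepper_mill alone.

How it is judged (in metres and radians):
At the end, for the whole second after the job is handed in: Mill on the round stand, shaker on the square, jar on the oblong one: each within 12 mm of the stand's centre, on the floor inside the lip (foot 4 to 10.5 mm above the stand's origin), upright within 0.08 rad, released and at rest (under 0.02 m/s and 0.2 rad/s) (horizontal distance between pepper_mill and round_stand below 0.012 m and z of pepper_mill in the frame of round_stand between 0.004 and 0.0105 m and angle between each of pepper_mill, salt_shaker, jam_jar's own z axis and vertical below 0.08 rad and linear speed of each of pepper_mill, salt_shaker, jam_jar below 0.02 m/s and angular speed of each of pepper_mill, salt_shaker, jam_jar below 0.2 rad/s and horizontal distance between salt_shaker and square_stand below 0.012 m and z of salt_shaker in the frame of square_stand between 0.004 and 0.0105 m and horizontal distance between jam_jar and oblong_stand below 0.012 m and z of jam_jar in the frame of oblong_stand between 0.004 and 0.0105 m); the robot touches nothing.
It fails at once if A bystander (lemon, garlic or small cup) is moved by more than 30 mm (distance of any of lemon, garlic, espresso_cup from where it was at the start of the episode above 0.03 m).
It fails at once if The pepper mill, salt shaker or jam jar is tipped over (more than 1 rad from upright) (angle between any of pepper_mill, salt_shaker, jam_jar's own z axis and vertical above 1 rad).
It fails at once if The pepper mill, salt shaker or jam jar is dropped (faster than 0.7 m/s out of the fingers, a fall of about 25 mm) ((contact force between the fingers and pepper_mill below 0.05 N and linear speed of pepper_mill above 0.7 m/s) or (contact force between the fingers and salt_shaker below 0.05 N and linear speed of salt_shaker above 0.7 m/s) or (contact force between the fingers and jam_jar below 0.05 N and linear speed of jam_jar above 0.7 m/s)).
It also fails if it takes over 128 s, if anything falls off the work surface, if the arm or the gripper's body presses on something with over 40 N, if the wrist force passes 120 N, or if a joint passes its speed limit or range.

ROBOT

A 6-joint arm with a two-finger parallel gripper is mounted at the origin on a cart in front of the work surface, level with it; the furniture and walls round the work are solid. World frame = base frame: x ahead of the robot, y to its left, z up, the work surface at z = 0. Lengths are in mm, angles in rad, forces in N, time in s.
With the tool pointing down it reaches from about 275 to 1000 mm from the base axis. Payload 8.4 kg.
Tool frame: the origin (TCP) lies on the centre line of the jaws, within the pads' length; the fingertips stand r.tip_reach ahead of it and the grasp point (between the pads) lies 3 mm ahead of it (r.tip_reach is the distance from the TCP to the fingertips, in mm); z points along the fingers, y is the direction in which the jaws open and shut (so a half turn about z gives the same grasp; the last joint's range is limited). The gripper opens to 85 mm and grips with 20 to 120 N. Pads are 22 mm wide; open, the fingers measure 114 mm over their backs; the gripper's body (76 mm by 85 mm) begins 54 mm behind the grasp point. The pads swing forward as they close: fully open they stand 13 mm farther back than shut.
Start: joints at [-1.254, 0.353, 1.633, -0, 1.155, -0.002], TCP at [195.891, -593.511, 253.281] pointing down, gripper open.
Joint ranges: [-2.63, 2.63], [-0.92, 2.1], [0.06, 2.66], [-1.3, 4.44], [0, 2.69], [-3.02, 3.02]. Speed limits (rad/s): [2.22, 2.22, 2.79, 3.14, 3.14, 3.14].

INTERFACE

Orientations are given as [roll, pitch, yaw] about the fixed x, y, z axes, in that order (R = Rz(yaw) Ry(pitch) Rx(roll)).
In Python, from rig import sense, optics, r, nets gives the robot as it stands. The module is installed in compiled form; this text tells all that it offers.
- The arm moves only by the tool carry_out, never from a script. Its argument "increments" is a list that holds one entry, the list of rows, each a list of 6 numbers: the shift along the tool's x, y, z normalised to -1 to 1, where 1 is 40 cm, then the turn, a rotation vector about the tool's x, y, z normalised to -1 to 1, where 1 is 60 degrees. A call has 1 to 5 rows; each row is the pose to reach, as a shift and turn from the pose commanded when the call began, along the tool's axes at that moment; what a row does not reach only later rows make up. A row lasts 1/12 s, in which the tool goes at most 41.7 mm and 7.16 degrees, less where a joint would pass 70% of its speed; a pose out of reach is approached as far as the arm can. A call with a number of a shift or a turn outside -1 to 1 is refused whole. A call with a gripper value outside its range is refused whole. "hand" is the closure, from 0 (fully open) to 1 (shut), set as the call begins (left out, the last holds). The fingers move at their own pace and stop on an object; "squeeze" is the grip in N (left out, the last holds). Time passes only in rows, so rows that repeat a pose let the fingers close. It gives the time, the measured TCP pose, the force and the opening at its end, in the units of the state.
- sense(): the state, without advancing time (a new reading comes with each control period).
- optics.grab_frame(name): name is "side" or "top" or "wrist"; returns a dict with "img" (384x512x3 uint8, red, green, blue), "range_z" (384x512 float32, mm along the optical axis (not along the pixel's ray), 0 where there is no reading), "fov_y" (degrees; the focal length in pixels is half the picture's height over the tangent of half this angle, whatever the lens; pixels are square), "cx", "cy" (the principal point, pixels), "k1" (the pictures are not rectified: a ray, as slopes to the right and down, at radius r is drawn at 1 + k1 r^2 times it, then the intrinsics apply), "R" (3x3) and "t" (3): a world point X has camera coordinates R X + t. Camera axes: x right, y down, z forward; pixel columns grow to the right and rows downward; lengths in mm; the calibration is good to about 2 mm. A picture is of the moment at which its call begins.
- r.sign_off(): hands the job in, once; it reports no verdict.
Trained networks look in the newest picture that a camera, given by its name, has taken for a name from the list of things; names that differ only in an ending like _2 or _b are one class to them, and where a whole thing is asked for, a point or a joint stands for the part that bears it (a point fixed in the world has none). Each returns a list of dicts, best first, with "confidence" (0 to 1); they miss things now and then, are a little off and sometimes report something else, mostly with a low value. They report only what shows in the picture. A call takes as long as a camera call. They do not tell look-alikes from the thing itself.
- nets.trace(target, camera): "mask" (384x512 bool, what is visible of it).
- nets.tip_of(target, camera): "point" ([x, y, z] in mm, in world coordinates, good to about 4 mm: a listed point, or the origin of a listed thing).
The state is a dict: "clock": time; "qpos": joint angles; "qvel": joint speeds; "joint_efforts": joint torques, N m; "eef_pos": TCP position; "tcp_rot": TCP orientation; "contact_force": force on the tool from outside, world axes, zero at the start; "wrist_torque": the same for the moment, N m; "opening": opening from 0.0 (shut) to 1.0 (fully open).
Only numpy, scipy, OpenCV 4.12 (cv2) and the standard library are available. Lean on these libraries where they do the work, as an engineer would, in place of code of your own. Each camera call takes 0.05 s, during which the arm holds its last target.

## Working session

There is one attempt and no reset: what is moved stays moved. The work goes in short steps, Python scripts to look and compute and a tool call to move; the robot and the scene stay as the last step left them, time stands still between calls to the robot, and variables do not carry over. Pictures are saved under pics/ and viewed, and the job is handed in when it is done.

Besides the shell and the picture viewer there is one more tool, called after ">>>" as a command line: name --argument value ..., lists and objects as JSON in quotes. carry_out: Moves the arm, as the interface text tells. Its arguments: {"type":"object","properties":{"increments":{"type":"array","items":{"type":"array","items":{"type":"array","items":{"type":"number","minimum":-1,"maximum":1}}}},"hand":{"type":"number"},"squeeze":{"type":"number"}},"required":["increments"]}

```bash
mkdir -p pics; python3 - <<'E'
from rig import sense, optics, r, nets
import cv2
s=sense();print(s, r.tip_reach)
for n in ["side","top","wrist"]:
    f=optics.grab_frame(n)
    cv2.imwrite(f"pics/{n}0.png",f["img"][:,:,::-1])
    print(n,f["fov_y"],f["cx"],f["cy"],f["k1"],f["R"].tolist(),f["t"].tolist())
    for t in ["pepper_mill","salt_shaker","jam_jar","round_stand","square_stand","oblong_stand","cork_mat","lemon","garlic","espresso_cup"]:
        print(t,[(round(d["confidence"],2),[round(float(v)) for v in d["point"]]) for d in nets.tip_of(t,n)[:3]])
E
```

```text
{'clock': 0.0, 'qpos': array([-1.25439902e+00,  3.53680206e-01,  1.63412675e+00,  1.01003602e-05,
        1.15520563e+00, -2.41566378e-03]), 'qvel': array([ 1.03102230e-03, -1.94172983e-03, -8.64627865e-04, -6.18131927e-04,
        2.15189766e-04, -7.85537125e-05]), 'joint_efforts': array([-2.05852535e-03, -6.05252981e+01, -3.42082965e+01, -4.60428453e-05,
        9.14957636e-03, -1.35138919e-05]), 'eef_pos': array([ 195.75494444, -593.08479208,  252.54480018]), 'tcp_rot': array([-3.14017275e+00, -1.26648506e-05,  3.18808877e-01]), 'contact_force': array([0.49391714, 0.44576802, 0.36355874]), 'wrist_torque': array([0.02840206, 0.0030305 , 0.0334468 ]), 'opening': 1.0011588606988586} 22.0
side 52.48924019183543 254.01373570775104 183.7836435120261 -0.026748503815166264 [[0.9513131706244491, -0.3082249637061778, 0.0007893952009302803], [-0.25518530854421095, -0.789041490648766, -0.558832697985693], [0.17286905362051871, 0.5314234637114722, -0.8292800446877084]] [-444.1599982829232, 164.64801364552378, 1038.6980314913587]
pepper_mill [(0.9, [460, 313, 7]), (0.87, [334, 416, -2]), (0.81,
[... 871 characters left out ...]
round_stand [(0.65, [470, -110, 4])]
square_stand [(0.89, [461, 320, 1])]
oblong_stand []
cork_mat [(0.71, [494, 99, -3])]
lemon [(0.89, [616, -103, 2]), (0.3, [457, 312, 13])]
garlic [(0.77, [364, 122, -1])]
espresso_cup []
wrist 69.55336179178633 255.538242544192 187.07017853951234 -0.010807685131615482 [[0.3138917810244484, -0.949457530358195, 0.0015322700212245432], [-0.9127127190610833, -0.30129848765988465, 0.2759976699140611], [-0.26158639542113915, -0.08803192250533008, -0.9611570830777828]] [-626.6065486196306, -35.60289416667621, 376.97578091258947]
pepper_mill []
salt_shaker []
jam_jar []
round_stand []
square_stand []
oblong_stand []
cork_mat []
lemon []
garlic []
espresso_cup []
```

View pics/side0.png

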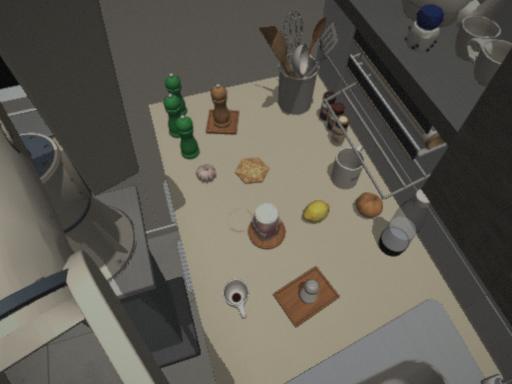

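View pics/top0.png

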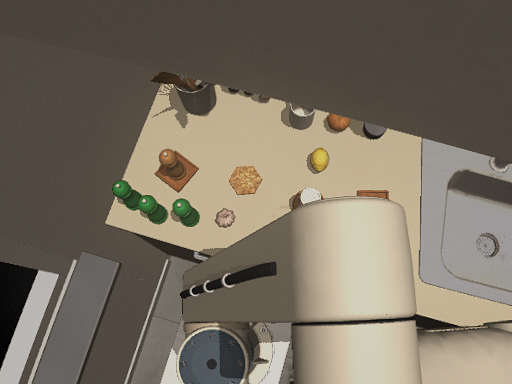

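View pics/wrist0.png

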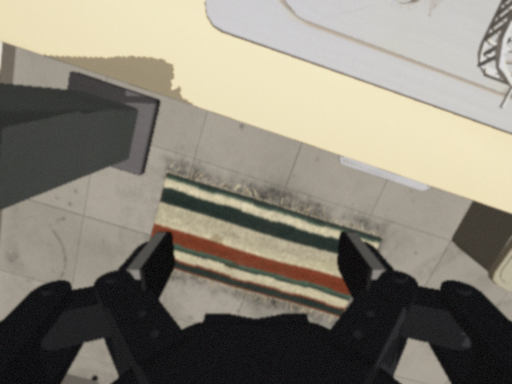

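```bash
cat > h.py <<'E'
from rig import sense, optics, r, nets
import numpy as np, cv2, sys
from scipy.spatial.transform import Rotation as Ro
def go(x,y,z,yaw=0.0,mx=None):
    s=sense();p=np.array(s["eef_pos"]);R=Ro.from_euler('xyz',s["tcp_rot"])
    T=Ro.from_euler('xyz',[np.pi,0,yaw])
    d=R.inv().apply(np.array([x,y,z])-p); w=(R.inv()*T).as_rotvec()
    print("pos",p.round(1),"rot",np.round(s["tcp_rot"],3),"t",round(s["clock"],2),"open",round(s["opening"],3))
    print("units shift",(d/400).round(4).tolist(),"turn",(w/np.deg2rad(60)).round(4).tolist(),"dist",np.linalg.norm(d).round(1), "rows",round(max(np.linalg.norm(d)/41.7,np.rad2deg(np.linalg.norm(w))/7.16),1))
def cloud(f):
    D=f["range_z"];h,w=D.shape;fl=h/2/np.tan(np.deg2rad(f["fov_y"])/2)
    K=np.array([[fl,0,f["cx"]],[0,fl,f["cy"]],[0,0,1]])
    u,v=np.meshgrid(np.arange(w),np.arange(h))
    pts=np.stack([u,v],-1).reshape(-1,1,2).astype(np.float64)
    n=cv2.undistortPoints(pts,K,np.array([f["k1"],0,0,0.])).reshape(h,w,2)
    P=np.stack([n[...,0]*D,n[...,1]*D,D],-1)
    X=(P-f["t"])@f["R"]
    X[D<=0]=np.nan
    return X
def circ(xy,it=4):
    k=np.ones(len(xy),bool)
    for _ in range(it):
        a=xy[k];A=np.c_[2*a,np.ones(len(a))];c=np.linalg.lstsq(A,(a**2).sum(1),rcond=None)[0]
        rr=np.sqrt(c[2]+c[0]**2+c[1]**2);e=abs(np.hypot(*(xy-c[:2]).T)-rr);k=e<max(1.5,np.percentile(e,80))
    return c[:2].round(1),round(float(rr),1)
E
python3 - <<'E'
from h import *
f=optics.grab_frame("wrist");s=sense()
C=-f["R"].T@f["t"];T=Ro.from_euler('xyz',s["tcp_rot"]).as_matrix()
print("cam in tool",T.T@(C-s["eef_pos"]),"fwd in tool",T.T@f["R"][2])
for n in ["side","top"]:
    f=optics.grab_frame(n);X=cloud(f)
    for t,top in [("pepper_mill",0),("salt_shaker",98),("jam_jar",104),("round_stand",12),("square_stand",12),("oblong_stand",12),("cork_mat",6)]:
        for d in nets.trace(t,n)[:3]:
            if d["confidence"]<.5: continue
            P=X[d["mask"]];P=P[~np.isnan(P[:,0])]
            print(n,t,round(d["confidence"],2),len(P),"zmax",np.percentile(P[:,2],[2,50,98]).round(1),"mn",np.percentile(P,2,0).round(0),"mx",np.percentile(P,98,0).round(0))
            zt=np.percentile(P[:,2],98);Q=P[P[:,2]>zt-4][:,:2]
            print("   top mean",Q.mean(0).round(1),"minAreaRect",[np.round(v,1) for v in cv2.minAreaRect(P[:,:2].astype(np.float32))])
go(504,-308,300,0)
E
```

```text
cam in tool [  70.13592971    1.0009389  -119.83964115] fwd in tool [-0.27598723  0.00161553  0.96115995]
side pepper_mill 0.94 682 zmax [  6.3  80.8 153.2] mn [307. 200.   6.] mx [355. 235. 153.]
   top mean [329.9 227.9] minAreaRect [array([344.5, 238.1]), array([92.4, 55.6]), np.float64(45.4)]
side pepper_mill 0.69 536 zmax [  0.3 107.  151.2] mn [286. 235.   0.] mx [337. 414. 151.]
   top mean [313.3 317.4] minAreaRect [array([312.6, 344.4]), array([254.1,  60.5]), np.float64(87.1)]
side pepper_mill 0.68 614 zmax [ 17.9  93.4 162.1] mn [434. 286.  18.] mx [479. 318. 162.]
   top mean [456.3 310.5] minAreaRect [array([457.3, 305.2]), array([45.1, 52.5]), np.float64(78.5)]
side salt_shaker 0.82 391 zmax [14.7 72.6 98.1] mn [ 482. -332.   15.] mx [ 519. -296.   98.]
   top mean [ 502.5 -309.9] minAreaRect [array([ 513.7, -307. ]), array([69.6, 41. ]), np.float64(24.0)]
side jam_jar 0.7 860 zmax [ 19.3  94.1 106.3] mn [ 433. -141.   19.] mx [494. -83. 106.]
   top mean [ 465.3 -108.4] minAreaRect [array([ 483. , -102.1]), array([102.9,  64.3]), np.float64(19.8)]
side round_stand 0.87
[... 1371 characters left out ...]
9.5 20.2] mn [403. 260.  -0.] mx [513. 373.  20.]
   top mean [460.4 294.3] minAreaRect [array([460.4, 317.9]), array([107.7, 102.9]), np.float64(67.8)]
top oblong_stand 0.64 205 zmax [ 3.5  9.1 16.3] mn [ 539. -337.    3.] mx [ 572. -247.   16.]
   top mean [ 539.6 -288.2] minAreaRect [array([ 426.1, -214.3]), array([ 77. , 373.7]), np.float64(58.5)]
top cork_mat 0.81 713 zmax [ 0.1  6.1 11.6] mn [447.  57.   0.] mx [535. 143.  12.]
   top mean [490.4 100.2] minAreaRect [array([491.2, 101. ]), array([ 91.3, 101.3]), np.float64(79.4)]
pos [ 195.9 -593.5  253.3] rot [-3.142 -0.     0.319] t 2.5 open 0.999
units shift [0.9552, -0.4364, -0.1168] turn [-0.0001, -0.0, 0.3044] dist 422.6 rows 10.1
```

>>> carry_out --increments '[[[0.955,-0.436,-0.05,0,0,0.304],[0.955,-0.436,-0.05,0,0,0.304],[0.955,-0.436,-0.05,0,0,0.304],[0.955,-0.436,-0.05,0,0,0.304],[0.955,-0.436,-0.05,0,0,0.304]]]' --hand 0 --squeeze 50

```text
clock: 2.92
eef_pos: [347.9, -452.4, 263.3]
tcp_rot: [3.141, -0.0, -0.001]
contact_force: [0.8, -1.1, -0.0]
opening: 0.999
```

```bash
python3 -c "
from h import *
go(504,-308,270,0)"
```

```text
pos [ 347.9 -452.4  263.3] rot [ 3.141e+00 -0.000e+00 -1.000e-03] t 2.92 open 0.999
units shift [0.3901, -0.3612, -0.0167] turn [0.0002, -0.0002, -0.0006] dist 212.8 rows 5.1
```

>>> carry_out --increments '[[[0.385,-0.356,-0.017,0,0,0],[0.385,-0.356,-0.017,0,0,0],[0.385,-0.356,-0.017,0,0,0],[0.385,-0.356,-0.017,0,0,0],[0.385,-0.356,-0.017,0,0,0]]]'

```text
clock: 3.33
eef_pos: [501.0, -310.7, 270.2]
tcp_rot: [3.141, -0.0, 0.0]
contact_force: [1.3, -1.5, -0.1]
opening: 0.999
```

```bash
cat > look.py <<'E'
from h import *
import sys
n,name=sys.argv[1:3]
f=optics.grab_frame(n);X=cloud(f);img=f["img"][:,:,::-1].copy()
cv2.imwrite(f"pics/{name}.png",img)
for t in sys.argv[3:]:
    print(n,t,[(round(d["confidence"],2),[round(float(v),1) for v in d["point"]]) for d in nets.tip_of(t,n)[:3]])
    for d in nets.trace(t,n)[:2]:
        m=cv2.erode(d["mask"].astype(np.uint8),np.ones((3,3)))>0
        P=X[m];P=P[~np.isnan(P[:,0])]
        if len(P)<20: continue
        zt=np.percentile(P[:,2],97);Q=P[P[:,2]>zt-5][:,:2].astype(np.float32)
        print("  mask",round(d["confidence"],2),len(P),"z",np.percentile(P[:,2],[2,50,98]).round(1),"top circle",[np.round(v,1) for v in cv2.minEnclosingCircle(Q)],"allrect",[np.round(v,1) for v in cv2.minAreaRect(P[:,:2].astype(np.float32))])
        # range of width
s=sense();print(s["eef_pos"].round(1),np.round(s["tcp_rot"],3),round(s["clock"],2),s["opening"])
E
python3 look.py wrist w1 salt_shaker oblong_stand
```

```text
wrist salt_shaker [(0.67, [505.0, -308.7, 11.3])]
  mask 0.87 888 z [46.4 91.7 96.6] top circle [array([ 505.1, -310.9]), np.float64(14.1)] allrect [array([ 508.9, -311.5]), array([32.6, 36.4]), np.float64(28.1)]
wrist oblong_stand [(0.97, [504.9, -304.6, -0.8]), (0.28, [466.3, -111.8, -1.0])]
  mask 0.95 4996 z [ 5.9  7.6 12.1] top circle [array([ 503.1, -306.6]), np.float64(78.2)] allrect [array([ 503.3, -307.3]), array([131.5,  93. ]), np.float64(14.4)]
[ 499.6 -312.1  269.7] [3.141e+00 1.000e-03 2.000e-03] 3.58 0.9991506693373737
```

View pics/w1.png

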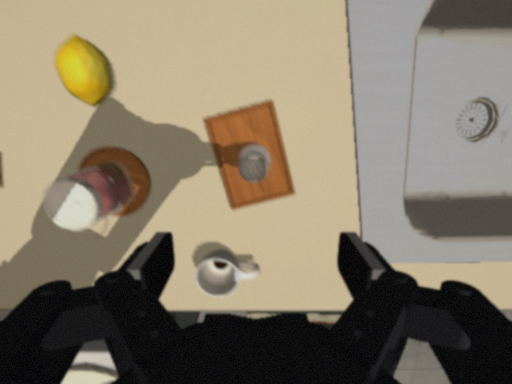

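```bash
python3 -c "
from h import *
go(504.5,-310,56,0)"
```

```text
pos [ 499.6 -312.1  269.7] rot [3.141e+00 1.000e-03 2.000e-03] t 3.58 open 0.999
units shift [0.0127, -0.0054, 0.5342] turn [0.0001, 0.0006, 0.0015] dist 213.7 rows 5.1
```

>>> carry_out --increments '[[[0.0127,-0.0054,0.09,0,0,0],[0.0127,-0.0054,0.18,0,0,0],[0.0127,-0.0054,0.27,0,0,0],[0.0127,-0.0054,0.34,0,0,0],[0.0127,-0.0054,0.38,0,0,0]]]'

```text
clock: 4.0
eef_pos: [501.8, -310.5, 114.4]
tcp_rot: [-3.139, 0.004, -0.002]
contact_force: [-0.7, 0.9, -0.1]
opening: 0.996
```

```bash
python3 look.py wrist w2 salt_shaker oblong_stand; python3 -c "
from h import *
go(504.5,-310,56,0)"
```

```text
wrist salt_shaker [(0.68, [503.7, -309.5, 5.4])]
  mask 0.71 3760 z [36.4 89.1 96.5] top circle [array([ 505.4, -310.5]), np.float64(14.0)] allrect [array([ 509.9, -311.9]), array([34.1, 34.5]), np.float64(49.2)]
wrist oblong_stand [(0.74, [504.9, -305.4, 2.0])]
  mask 0.97 12483 z [ 6.1  7.6 12. ] top circle [array([ 504. , -307.4]), np.float64(79.9)] allrect [array([ 499.4, -305.6]), array([141. ,  99.3]), np.float64(14.7)]
[ 504.9 -311.3  119.1] [ 3.141e+00 -1.000e-03 -1.000e-03] 4.25 0.998929755286237
pos [ 504.9 -311.3  119.1] rot [ 3.141e+00 -1.000e-03 -1.000e-03] t 4.25 open 0.999
units shift [-0.0013, -0.0035, 0.1578] turn [0.0009, -0.0013, -0.0008] dist 63.1 rows 1.5
```

View pics/w2.png

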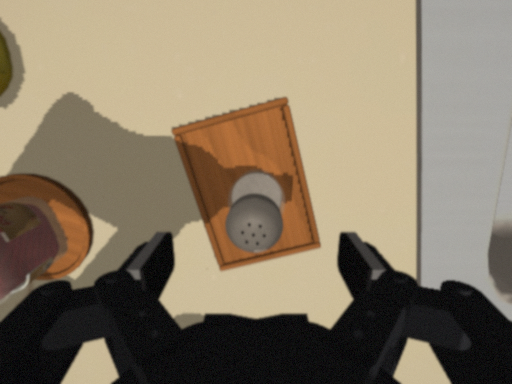

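>>> carry_out --increments '[[[0,-0.003,0.04,0,0,0],[0,-0.003,0.08,0,0,0],[0,-0.003,0.12,0,0,0],[0,-0.003,0.145,0,0,0],[0,-0.003,0.157,0,0,0]]]'

```text
clock: 4.67
eef_pos: [504.8, -309.3, 55.2]
tcp_rot: [3.141, -0.0, 0.0]
contact_force: [-0.8, 0.3, 0.5]
opening: 0.998
```

>>> carry_out --increments '[[[0,0,0,0,0,0],[0,0,0,0,0,0],[0,0,0,0,0,0],[0,0,0,0,0,0],[0,0,0,0,0,0]]]' --hand 1 --squeeze 40

```text
clock: 5.08
eef_pos: [505.5, -309.4, 56.5]
tcp_rot: [3.141, -0.002, 0.0]
contact_force: [-1.5, -0.4, 8.3]
opening: 0.466
```

>>> carry_out --increments '[[[0,0,0,0,0,0],[0,0,0,0,0,0],[0,0,0,0,0,0]]]'

```text
clock: 5.33
eef_pos: [505.5, -309.3, 56.5]
tcp_rot: [3.141, -0.002, 0.0]
contact_force: [-0.6, 1.0, 7.1]
opening: 0.468
```

>>> carry_out --increments '[[[0,0,-0.02,0,0,0],[0,0,-0.06,0,0,0],[0,0,-0.12,0,0,0],[0,0,-0.2,0,0,0],[0,0,-0.25,0,0,0]]]'

```text
clock: 5.75
eef_pos: [505.4, -309.3, 158.2]
tcp_rot: [3.14, -0.002, 0.0]
contact_force: [0.4, -0.7, -1.2]
opening: 0.472
```

```bash
python3 look.py wrist w3 salt_shaker oblong_stand cork_mat jam_jar round_stand; python3 -c "
from h import *
go(493,100,230,0)"
```

```text
wrist salt_shaker [(0.85, [502.3, -308.6, 108.7])]
  mask 0.72 8102 z [129.1 186.  197.7] top circle [array([ 507.2, -309.1]), np.float64(14.0)] allrect [array([ 514.7, -310.5]), array([37.8, 23.2]), np.float64(89.8)]
wrist oblong_stand [(0.9, [504.4, -303.6, 2.9])]
  mask 0.85 8639 z [ 6.   7.5 12. ] top circle [array([ 504.3, -306.5]), np.float64(78.6)] allrect [array([ 505. , -306.6]), array([128.8,  93.3]), np.float64(14.8)]
wrist cork_mat []
wrist jam_jar [(0.66, [463.5, -106.3, 11.9])]
  mask 0.79 6771 z [ 15.6  72.7 103. ] top circle [array([ 464.5, -122.9]), np.float64(26.0)] allrect [array([ 473.8, -121.5]), array([68.3, 40.2]), np.float64(29.6)]
wrist round_stand []
  mask 0.91 2908 z [ 5.1  7.4 11.9] top circle [array([ 468.7, -111.4]), np.float64(51.6)] allrect [array([ 474.9, -120.9]), array([100.8,  79.4]), np.float64(35.5)]
[ 504.4 -308.7  154.1] [-3.141e+00  1.000e-03  0.000e+00] 6.3 0.46741853527897737
pos [ 504.4 -308.7  154.1] rot [-3.141e+00  1.000e-03  0.000e+00] t 6.3 open 0.467
units shift [-0.0283, -1.022, -0.1888] turn [-0.0008, 0.0013, 0.0003] dist 415.9 rows 10.0
```

View pics/w3.png

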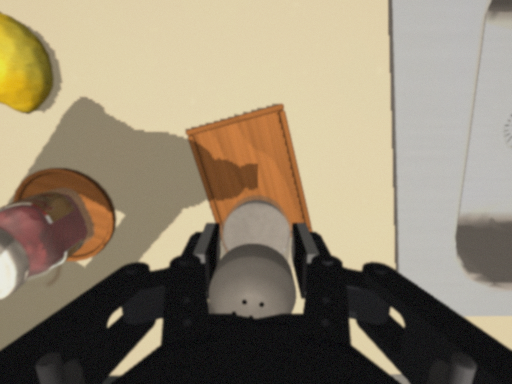

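>>> carry_out --increments '[[[0,-0.05,-0.09,0,0,0],[0,-0.14,-0.13,0,0,0],[-0.005,-0.24,-0.14,0,0,0],[-0.01,-0.34,-0.14,0,0,0],[-0.015,-0.44,-0.14,0,0,0]]]'

```text
clock: 6.72
eef_pos: [498.4, -131.6, 211.3]
tcp_rot: [3.141, -0.001, -0.0]
contact_force: [0.5, -0.1, -1.3]
opening: 0.464
```

>>> carry_out --increments '[[[0,-0.1,0,0,0,0],[0,-0.2,0,0,0,0],[-0.005,-0.3,0,0,0,0],[-0.005,-0.4,0,0,0,0],[-0.01,-0.48,0,0,0,0]]]'

```text
clock: 7.13
eef_pos: [494.3, 61.6, 210.9]
tcp_rot: [-3.141, 0.0, 0.001]
contact_force: [0.9, -0.9, -1.5]
opening: 0.47
```

>>> carry_out --increments '[[[0,-0.06,0,0,0,0],[0,-0.09,0,0,0,0],[0,-0.1,0,0,0,0],[0,-0.1,0,0,0,0]]]'

```text
clock: 7.47
eef_pos: [494.5, 99.4, 210.8]
tcp_rot: [3.141, 0.0, 0.002]
contact_force: [-0.6, -0.3, -0.8]
opening: 0.469
```

```bash
python3 look.py wrist w4 cork_mat; python3 look.py top t4 jam_jar round_stand cork_mat pepper_mill square_stand garlic;python3 -c "
from h import *
go(492.5,100,56,0)"
```

```text
wrist cork_mat [(0.82, [490.4, 98.9, 2.8])]
  mask 0.82 4046 z [3.9 5.4 6.9] top circle [array([493.5,  99.8]), np.float64(48.9)] allrect [array([497.7,  99. ]), array([87.4, 89.1]), np.float64(80.8)]
[494.6  97.9 210.9] [ 3.141e+00  0.000e+00 -1.000e-03] 7.62 0.4656740428273023
top jam_jar [(0.64, [464.0, -104.2, 8.7])]
  mask 0.92 441 z [ 38.  101.9 107.6] top circle [array([ 458.8, -106.4]), np.float64(27.8)] allrect [array([ 458.4, -106. ]), array([57.1, 56.8]), np.float64(15.8)]
top round_stand [(0.81, [470.0, -105.7, 0.6])]
  mask 0.91 111 z [ 4.5  8.5 14.1] top circle [array([ 463.1, -108.8]), np.float64(45.9)] allrect [array([ 448. , -108.3]), array([90.5, 60.7]), np.float64(89.2)]
top cork_mat [(0.7, [494.5, 101.1, -2.7]), (0.17, [472.6, -109.9, 2.7])]
  mask 0.73 142 z [ 1.4  6.4 10.8] top circle [array([489.5,  73.8]), np.float64(32.6)] allrect [array([490.9,  70.7]), array([66.4, 29.4]), np.float64(11.5)]
top pepper_mill [(0.93, [330.4, 408.7, 0.2])]
  mask 0.63 286 z [ 63.  140.2 159.1] top circle [array([332. , 409.2]), np.float64(14.1)] allrect [array([329.3, 407.6]), array([36.9, 43. ]), np.float64(84.3)]
  mask 0.44 36 z [150.5 156.7 169.6] top circle [array([455.9, 313.5]), np.float64(4.0)] allrect [array([459.5, 319.5]), array([17.4, 28.5]), np.float64(81.0)]
top square_stand [(0.34, [504.0, -309.0, 2.0])]
top garlic []
  mask 0.16 1216 z [ 2.9  8.3 14.4] top circle [array([ 497.6, -304.6]), np.float64(75.3)] allrect [array([ 499.8, -305.8]), array([131.4,  92.1]), np.float64(13.4)]
[494.6  99.1 211. ] [ 3.142e+00 -0.000e+00  1.000e-03] 8.27 0.4667965689398029
pos [494.6  99.1 211. ] rot [ 3.142e+00 -0.000e+00  1.000e-03] t 8.27 open 0.467
units shift [-0.0053, -0.0024, 0.3876] turn [0.0, -0.0, 0.0005] dist 155.1 rows 3.7
```

View pics/w4.png

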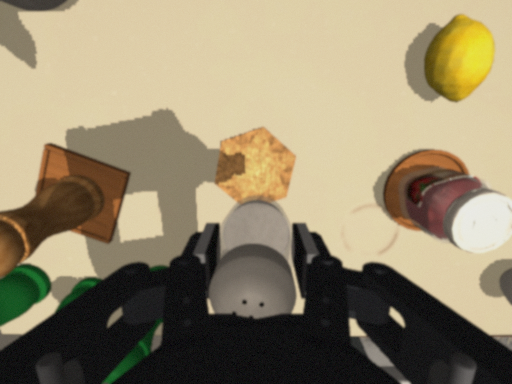

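>>> carry_out --increments '[[[-0.003,0,0.08,0,0,0],[-0.004,0,0.17,0,0,0],[-0.004,0,0.26,0,0,0],[-0.004,0,0.33,0,0,0],[-0.004,0,0.36,0,0,0]]]'

```text
clock: 8.68
eef_pos: [490.8, 98.7, 63.6]
tcp_rot: [3.141, 0.004, 0.001]
contact_force: [-0.9, -0.9, -0.9]
opening: 0.47
```

>>> carry_out --increments '[[[0,0,0.01,0,0,0],[0,0,0.02,0,0,0],[0,0,0.026,0,0,0],[0,0,0.029,0,0,0],[0,0,0.029,0,0,0]]]'

```text
clock: 9.1
eef_pos: [493.6, 99.2, 56.2]
tcp_rot: [-3.141, -0.002, 0.0]
contact_force: [0.2, 0.3, -1.4]
opening: 0.472
```

>>> carry_out --increments '[[[0,0,0.003,0,0,0],[0,0,0.005,0,0,0],[0,0,0.005,0,0,0]]]'

```text
clock: 9.35
eef_pos: [493.7, 99.2, 54.5]
tcp_rot: [-3.141, -0.002, 0.0]
contact_force: [-2.4, -0.7, 7.7]
opening: 0.465
```

Contact (Fz +7.7 N). Release.

>>> carry_out --increments '[[[0,0,0,0,0,0],[0,0,0,0,0,0],[0,0,0,0,0,0],[0,0,0,0,0,0],[0,0,0,0,0,0]]]' --hand 0

```text
clock: 9.77
eef_pos: [493.0, 99.0, 53.4]
tcp_rot: [-3.142, -0.0, 0.0]
contact_force: [0.4, 0.4, -0.6]
opening: 1.0
```

>>> carry_out --increments '[[[0,0,-0.03,0,0,0],[0,0,-0.1,0,0,0],[0,0,-0.2,0,0,0],[0,0,-0.3,0,0,0],[0,0,-0.4,0,0,0]]]'

```text
clock: 10.18
eef_pos: [492.4, 98.9, 214.9]
tcp_rot: [3.141, 0.001, 0.0]
contact_force: [0.9, 1.3, -0.7]
opening: 1.001
```

```bash
python3 look.py wrist w5 salt_shaker jam_jar round_stand;python3 -c "
from h import *
go(467,-107,215,0)"
```

```text
wrist salt_shaker [(0.96, [490.9, 102.5, 2.5])]
  mask 0.73 325 z [ 6.4 23.3 37.9] top circle [array([ 337., -231.]), np.float64(12.7)] allrect [array([ 343.6, -234.5]), array([13.7, 37.5]), np.float64(69.0)]
  mask 0.62 1307 z [40.7 89.1 94.7] top circle [array([493.4,  99.1]), np.float64(14.1)] allrect [array([497.3,  97.4]), array([33.2, 35.1]), np.float64(27.2)]
wrist jam_jar [(0.58, [462.8, -105.4, 6.7])]
  mask 0.57 6733 z [ 19.4  94.2 104. ] top circle [array([ 465.2, -106.4]), np.float64(30.7)] allrect [array([ 459.9, -159.1]), array([177.1,  68.1]), np.float64(82.2)]
wrist round_stand [(0.62, [492.4, 98.7, 4.7])]
[491.9  98.8 212. ] [3.141e+00 3.000e-03 0.000e+00] 10.53 0.9977371455865988
pos [491.9  98.8 212. ] rot [3.141e+00 3.000e-03 0.000e+00] t 10.53 open 0.998
units shift [-0.0626, 0.5146, -0.0071] turn [0.0005, 0.0026, 0.0004] dist 207.4 rows 5.0
```

View pics/w5.png

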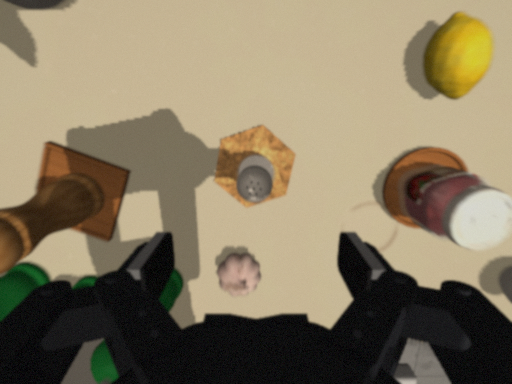

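>>> carry_out --increments '[[[-0.01,0.1,0,0,0,0],[-0.025,0.2,0,0,0,0],[-0.035,0.3,0,0,0,0],[-0.05,0.4,0,0,0,0],[-0.067,0.485,0,0,0,0]]]'

```text
clock: 10.95
eef_pos: [465.0, -96.9, 211.9]
tcp_rot: [-3.141, 0.003, 0.001]
contact_force: [0.4, -0.3, -1.5]
opening: 0.995
```

>>> carry_out --increments '[[[0,0.029,0,0,0,0],[0,0.029,0,0,0,0]]]'

```text
clock: 11.12
eef_pos: [465.3, -108.8, 212.1]
tcp_rot: [-3.141, 0.002, -0.003]
contact_force: [-0.2, -0.4, 0.8]
opening: 1.0
```

```bash
python3 look.py wrist w6 jam_jar round_stand;python3 -c "
from h import *
go(465,-106.5,130,0)"
```

```text
wrist jam_jar [(0.61, [466.3, -107.0, 8.5])]
  mask 0.72 4307 z [ 48.4 102.3 104.1] top circle [array([ 466.4, -107.6]), np.float64(29.7)] allrect [array([ 467.6, -107.9]), array([60.8, 59. ]), np.float64(17.8)]
wrist round_stand [(0.53, [606.9, -105.9, 3.1])]
  mask 0.64 1609 z [ 5.9  7.8 12.3] top circle [array([ 468. , -110.7]), np.float64(50.1)] allrect [array([ 481.9, -113.4]), array([99.4, 68.1]), np.float64(80.5)]
[ 466.2 -105.4  212.9] [-3.141e+00  1.000e-03  2.000e-03] 11.37 1.0013565094778591
pos [ 466.2 -105.4  212.9] rot [-3.141e+00  1.000e-03  2.000e-03] t 11.37 open 1.001
units shift [-0.0029, 0.0028, 0.2073] turn [-0.0005, 0.0009, 0.0016] dist 82.9 rows 2.0
```

View pics/w6.png

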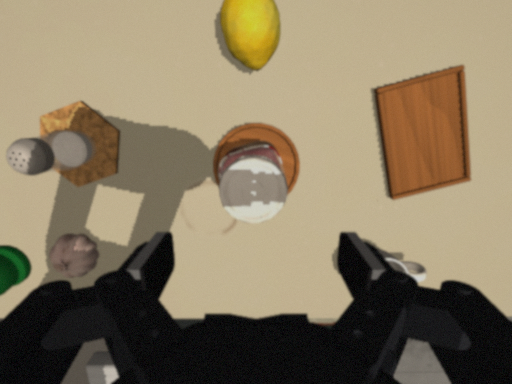

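>>> carry_out --increments '[[[0,0.005,0.08,0,0,0],[0,0.005,0.17,0,0,0],[0,0.005,0.26,0,0,0],[0,0.005,0.33,0,0,0],[0,0.005,0.36,0,0,0]]]'

```text
clock: 11.78
eef_pos: [464.4, -106.8, 66.1]
tcp_rot: [-3.14, 0.005, 0.002]
contact_force: [-0.6, -0.0, 1.1]
opening: 0.999
```

>>> carry_out --increments '[[[0,0,0,0,0,0],[0,0,0,0,0,0],[0,0,0,0,0,0],[0,0,0,0,0,0],[0,0,0,0,0,0]]]' --hand 1 --squeeze 60

```text
clock: 12.2
eef_pos: [466.9, -108.5, 70.4]
tcp_rot: [3.141, -0.002, 0.001]
contact_force: [0.8, -0.7, -3.7]
opening: 0.768
```

>>> carry_out --increments '[[[0,0,0,0,0,0],[0,0,0,0,0,0]]]'

```text
clock: 12.37
eef_pos: [466.5, -108.6, 69.9]
tcp_rot: [3.141, -0.001, 0.0]
contact_force: [0.0, 0.2, -4.1]
opening: 0.77
```

>>> carry_out --increments '[[[0,0,-0.02,0,0,0],[0,0,-0.06,0,0,0],[0,0,-0.11,0,0,0],[0,0,-0.17,0,0,0],[0,0,-0.2,0,0,0]]]'

```text
clock: 12.78
eef_pos: [467.1, -108.9, 152.2]
tcp_rot: [3.141, -0.002, 0.0]
contact_force: [0.9, -0.1, -3.7]
opening: 0.768
```

```bash
python3 look.py wrist w7 jam_jar round_stand oblong_stand;python3 -c "
from h import *
go(504,-307,150,0)"
```

```text
wrist jam_jar [(0.97, [467.2, -110.1, 94.9])]
  mask 0.87 18036 z [114.6 184.8 186.8] top circle [array([ 475.3, -109.8]), np.float64(28.5)] allrect [array([ 480.5, -111.6]), array([43.3, 68.7]), np.float64(1.0)]
wrist round_stand [(0.84, [469.6, -112.8, 0.7])]
  mask 0.92 3299 z [ 6.1  7.7 12.2] top circle [array([ 468.7, -110.8]), np.float64(50.4)] allrect [array([ 488.4, -112. ]), array([100. ,  58.2]), np.float64(86.6)]
  mask 0.4 14190 z [ 6.1  7.8 12.2] top circle [array([ 503.6, -305.2]), np.float64(80.6)] allrect [array([ 505.2, -309.3]), array([132.8, 105.3]), np.float64(14.3)]
wrist oblong_stand [(0.77, [503.7, -304.1, 0.9])]
  mask 0.93 14182 z [ 6.1  7.8 12.2] top circle [array([ 504.1, -305.1]), np.float64(80.3)] allrect [array([ 505.3, -309.3]), array([132.4, 105.3]), np.float64(14.3)]
[ 465.5 -108.4  148.4] [-3.141e+00  2.000e-03  0.000e+00] 13.13 0.7644357866192609
pos [ 465.5 -108.4  148.4] rot [-3.141e+00  2.000e-03  0.000e+00] t 13.13 open 0.764
units shift [0.0961, 0.4966, -0.0043] turn [-0.0004, 0.0018, 0.0004] dist 202.3 rows 4.9
```

View pics/w7.png

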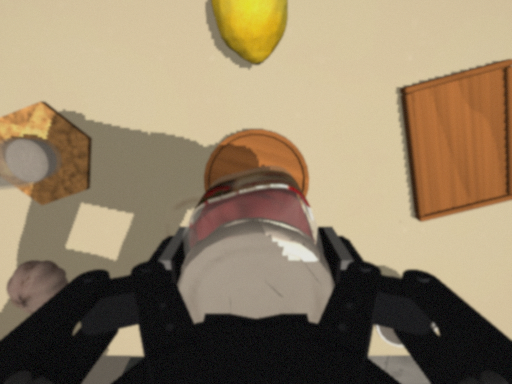

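>>> carry_out --increments '[[[0.01,0.06,0,0,0,0],[0.03,0.14,0,0,0,0],[0.045,0.22,0,0,0,0],[0.06,0.28,0,0,0,0],[0.07,0.3,0,0,0,0]]]'

```text
clock: 13.55
eef_pos: [494.7, -231.5, 148.5]
tcp_rot: [3.141, 0.0, -0.001]
contact_force: [0.5, -0.5, -4.4]
opening: 0.772
```

```bash
cat > rect.py <<'E'
from h import *
# lip points: height 10.5-14 -> minAreaRect; also colour-edge rays at plane z=12
n,t=sys.argv[1:3]; lo,hi=map(float,sys.argv[3:5])
f=optics.grab_frame(n);X=cloud(f);cv2.imwrite(f"pics/r_{n}_{t}_{sense()['clock']:.1f}.png",f["img"][:,:,::-1])
d=nets.trace(t,n)[0];m=d["mask"];P=X[cv2.dilate(m.astype(np.uint8),np.ones((3,3)))>0]
P=P[~np.isnan(P[:,0])];L=P[(P[:,2]>lo)&(P[:,2]<hi)]
from scipy.spatial import cKDTree
k=cKDTree(L[:,:2]);nn=np.array([len(q) for q in k.query_ball_point(L[:,:2],6)]);L=L[nn>=np.percentile(nn,50)*.3]
print(d["confidence"],len(P),len(L),"rect",cv2.minAreaRect(L[:,:2].astype(np.float32)),"circ",circ(L[:,:2]))
ch=cv2.convexHull(L[:,:2].astype(np.float32));M=cv2.moments(ch);print("hull centroid",M["m10"]/M["m00"],M["m01"]/M["m00"],"area",M["m00"])
E
python3 rect.py wrist oblong_stand 10 14; python3 rect.py side oblong_stand 9 17;python3 -c "
from h import *
go(504,-306,150,0)"; ls pics
```

```text
0.76 12607 1843 rect ((503.6354064941406, -306.9305114746094), (134.04696655273438, 95.87938690185547), 15.097583770751953) circ (array([ 504.2, -304.4]), 66.5)
hull centroid 511.5068564120066 -310.99339266949573 area 10886.870415198384
0.84 2435 848 rect ((500.8358154296875, -306.1761474609375), (136.12620544433594, 97.27444458007812), 15.238025665283203) circ (array([ 500.2, -307.5]), 58.0)
hull centroid 500.76976351841506 -306.1889684382318 area 13086.43155373726
pos [ 493.4 -227.8  148.4] rot [-3.14e+00  2.00e-03 -0.00e+00] t 13.75 open 0.77
units shift [0.0264, 0.1956, -0.0042] turn [-0.0013, 0.002, -0.0001] dist 79.0 rows 1.9
r_side_oblong_stand_13.7.png
r_wrist_oblong_stand_13.6.png
side0.png
t4.png
top0.png
w1.png
w2.png
w3.png
w4.png
w5.png
w6.png
w7.png
wrist0.png
```

>>> carry_out --increments '[[[0.01,0.07,0.0,0,0,0],[0.02,0.15,0.0,0,0,0],[0.025,0.19,0.02,0,0,0],[0.025,0.198,0.07,0,0,0],[0.025,0.198,0.13,0,0,0]]]'

```text
clock: 14.17
eef_pos: [505.3, -308.4, 97.8]
tcp_rot: [3.14, -0.002, -0.0]
contact_force: [0.0, -0.4, -4.2]
opening: 0.768
```

>>> carry_out --increments '[[[0,0,0.02,0,0,0],[0,0,0.03,0,0,0],[0,0,0.04,0,0,0],[0,0,0.045,0,0,0],[0,0,0.045,0,0,0]]]'

```text
clock: 14.58
eef_pos: [504.7, -307.5, 79.9]
tcp_rot: [3.141, -0.001, 0.001]
contact_force: [0.4, 0.5, -3.7]
opening: 0.77
```

```bash
python3 look.py wrist w8 ;python3 -c "
from h import *
go(503.5,-307,71,0)"
```

```text
[ 504.9 -307.7   80.2] [ 3.141e+00 -1.000e-03  1.000e-03] 14.63 0.7688672963274744
pos [ 504.9 -307.7   80.2] rot [ 3.141e+00 -1.000e-03  1.000e-03] t 14.63 open 0.769
units shift [-0.0035, -0.0017, 0.0229] turn [0.0005, -0.0009, 0.0009] dist 9.3 rows 0.2
```

View pics/w8.png

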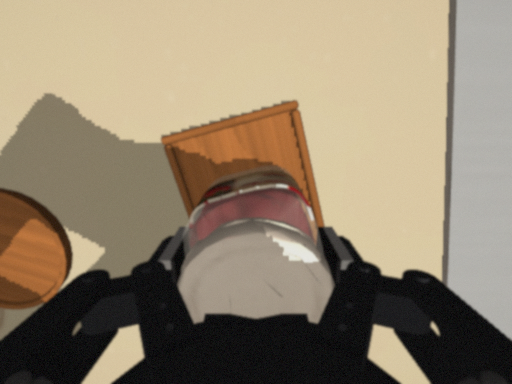

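>>> carry_out --increments '[[[-0.003,-0.001,0.008,0,0,0],[-0.003,-0.001,0.016,0,0,0],[-0.003,-0.001,0.02,0,0,0],[-0.003,-0.001,0.022,0,0,0],[-0.003,-0.001,0.022,0,0,0]]]'

```text
clock: 15.05
eef_pos: [503.0, -307.3, 70.4]
tcp_rot: [-3.141, 0.0, 0.0]
contact_force: [-1.0, -0.1, -3.9]
opening: 0.77
```

>>> carry_out --increments '[[[0,0,0.003,0,0,0],[0,0,0.005,0,0,0],[0,0,0.005,0,0,0]]]'

```text
clock: 15.3
eef_pos: [503.5, -307.5, 69.2]
tcp_rot: [3.141, -0.001, 0.0]
contact_force: [-1.2, 1.9, 2.6]
opening: 0.764
```

>>> carry_out --increments '[[[0,0,0,0,0,0],[0,0,0,0,0,0],[0,0,0,0,0,0],[0,0,0,0,0,0],[0,0,0,0,0,0]]]' --hand 0

```text
clock: 15.72
eef_pos: [503.2, -307.4, 68.7]
tcp_rot: [3.141, -0.0, 0.0]
contact_force: [0.1, -0.3, 0.0]
opening: 0.998
```

>>> carry_out --increments '[[[0,0,-0.03,0,0,0],[0,0,-0.1,0,0,0],[0,0,-0.2,0,0,0],[0,0,-0.3,0,0,0],[0,0,-0.38,0,0,0]]]'

```text
clock: 16.13
eef_pos: [503.5, -307.5, 224.4]
tcp_rot: [3.14, -0.002, 0.0]
contact_force: [0.4, -1.0, 0.6]
opening: 1.001
```

```bash
python3 look.py wrist w9 jam_jar oblong_stand;python3 rect.py wrist oblong_stand 10 14; python3 rect.py wrist round_stand 10 14; python3 -c "
from h import *
go(456,200,270,0)"
```

```text
wrist jam_jar [(0.75, [505.2, -310.5, 10.0])]
  mask 0.74 3907 z [ 53.1 102.4 104.2] top circle [array([ 504.7, -308.8]), np.float64(29.9)] allrect [array([ 507.8, -304.8]), array([68. , 64.6]), np.float64(82.7)]
wrist oblong_stand []
  mask 0.94 3579 z [ 6.   7.9 12.3] top circle [array([ 503.2, -307.6]), np.float64(80.4)] allrect [array([ 503.2, -307.2]), array([133.9,  94.4]), np.float64(14.6)]
[ 502.9 -307.2  220.9] [ 3.141 -0.     0.   ] 16.38 0.9997194922486257
0.69 4900 1381 rect ((503.0277099609375, -307.11553955078125), (134.70510864257812, 95.45477294921875), 15.039329528808594) circ (array([ 502.6, -304.9]), 66.8)
hull centroid 503.0743319254035 -307.09041788136017 area 12795.838956146501
0.89 5411 779 rect ((468.1111145019531, -110.97357940673828), (100.67937469482422, 101.89859008789062), 22.776090621948242) circ (array([ 468.2, -111.4]), 48.8)
hull centroid 467.9416092401404 -111.016403060583 area 8115.712267675961
pos [ 502.5 -306.9  219.3] rot [-3.14e+00  2.00e-03  1.00e-03] t 16.58 open 0.998
units shift [-0.1159, -1.2675, -0.1248] turn [-0.0012, 0.002, 0.0005] dist 511.6 rows 12.3
```

View pics/w9.png

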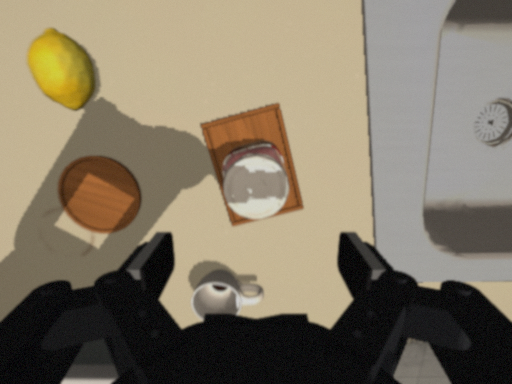

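>>> carry_out --increments '[[[-0.02,-0.1,-0.03,0,0,0],[-0.03,-0.2,-0.07,0,0,0],[-0.04,-0.3,-0.12,0,0,0],[-0.05,-0.4,-0.15,0,0,0],[-0.06,-0.5,-0.17,0,0,0]]]'

```text
clock: 17.0
eef_pos: [479.3, -111.1, 288.0]
tcp_rot: [-3.142, -0.0, -0.0]
contact_force: [2.4, 0.9, 0.3]
opening: 1.0
```

>>> carry_out --increments '[[[-0.01,-0.1,0,0,0,0],[-0.02,-0.2,0,0,0,0],[-0.03,-0.3,0,0,0,0],[-0.04,-0.4,0,0,0,0],[-0.05,-0.5,0,0,0,0]]]'

```text
clock: 17.42
eef_pos: [458.5, 89.4, 286.9]
tcp_rot: [3.141, 0.001, 0.0]
contact_force: [0.8, 0.4, 0.1]
opening: 1.001
```

>>> carry_out --increments '[[[0,-0.1,0,0,0,0],[0,-0.2,0,0,0,0],[0,-0.3,0,0,0,0],[0,-0.38,0,0,0,0],[0,-0.42,0,0,0,0]]]'

```text
clock: 17.83
eef_pos: [458.8, 259.1, 286.6]
tcp_rot: [-3.141, 0.001, 0.003]
contact_force: [0.0, -0.6, 0.4]
opening: 0.999
```

```bash
python3 look.py wrist w10 pepper_mill square_stand;python3 rect.py wrist square_stand 10 14;  python3 -c "
from h import *
go(456,313,290,0)"
```

```text
wrist pepper_mill [(0.86, [313.6, 319.3, -2.5]), (0.59, [459.9, 314.4, 8.1])]
  mask 0.95 2594 z [ 12.7 114.8 156.4] top circle [array([316.3, 325.1]), np.float64(5.9)] allrect [array([322.4, 319.8]), array([50.3, 36.7]), np.float64(66.3)]
  mask 0.93 2786 z [ 11.4 117.5 157. ] top circle [array([332.6, 229. ]), np.float64(5.9)] allrect [array([339.7, 226.2]), array([42., 58.]), np.float64(2.5)]
wrist square_stand []
  mask 0.57 2101 z [ 5.8  7.7 12.4] top circle [array([460.5, 314.1]), np.float64(65.9)] allrect [array([461.3, 315. ]), array([96.3, 96.4]), np.float64(68.1)]
[459.1 254.8 286.8] [3.14e+00 1.00e-03 1.00e-03] 18.08 1.0042332357234698
pos [459.4 254.4 287.3] rot [ 3.141e+00  1.000e-03 -1.000e-03] t 18.18 open 1.003
units shift [-0.0085, -0.1465, -0.007] turn [0.0006, 0.0006, -0.0007] dist 58.8 rows 1.4Traceback (most recent call last):
  File "rect.py", line 5, in <module>
    d=nets.trace(t,n)[0];m=d["mask"];P=X[cv2.dilate(m.astype(np.uint8),np.ones((3,3)))>0]
      ~~~~~~~~~~~~~~~^^^
IndexError: list index out of range
```

View pics/w10.png

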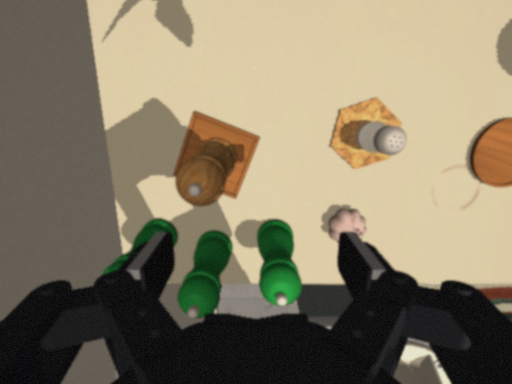

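```bash
cat > mill.py <<'E'
from h import *
f=optics.grab_frame("wrist");X=cloud(f)
P=X.reshape(-1,3);P=P[~np.isnan(P[:,0])]
cx,cy=float(sys.argv[1]),float(sys.argv[2])
P=P[np.hypot(P[:,0]-cx,P[:,1]-cy)<50]
for lo,hi in [(162,172),(150,158),(145,150),(130,145),(118,130)]:
    Q=P[(P[:,2]>lo)&(P[:,2]<hi)]
    if len(Q)>8: print(lo,hi,len(Q),"mean",Q.mean(0).round(1),"circ",circ(Q[:,:2]),"min/max",Q.min(0).round(0),Q.max(0).round(0))
E
python3 mill.py 457 313
```

```text
162 172 132 mean [457.3 312.2 165.7] circ (array([457. , 312.4]), 4.4) min/max [451. 307. 162.] [462. 319. 169.]
150 158 934 mean [458.7 311.8 153.6] circ (array([457.3, 312.7]), 14.5) min/max [439. 294. 150.] [476. 331. 157.]
145 150 460 mean [461.9 309.9 147.6] circ (array([457.2, 313. ]), 20.3) min/max [435. 291. 145.] [480. 335. 150.]
130 145 382 mean [466.  304.8 141.5] circ (array([457.4, 312.5]), 23.5) min/max [434. 288. 132.] [482. 337. 145.]
118 130 110 mean [473.7 301.5 121.1] circ (array([457., 313.]), 23.4) min/max [455. 289. 118.] [481. 324. 124.]
```

>>> carry_out --increments '[[[-0.005,-0.06,0.0,0,0,0],[-0.006,-0.12,0,0,0,0],[-0.006,-0.145,0,0,0,0],[-0.006,-0.146,0.02,0,0,0],[-0.006,-0.146,0.05,0,0,0]]]'

```text
clock: 18.65
eef_pos: [457.5, 313.7, 267.7]
tcp_rot: [-3.141, -0.002, 0.001]
contact_force: [-0.0, -0.2, 0.8]
opening: 1.001
```

```bash
python3 mill.py 457 313; python3 look.py wrist w11 square_stand;python3 rect.py wrist square_stand 10 14;  python3 -c "
from h import *
go(457,313,200,0)"
```

```text
162 172 150 mean [457.4 313.1 165.9] circ (array([457.1, 313.1]), 4.5) min/max [451. 308. 162.] [462. 319. 168.]
150 158 1089 mean [458.9 312.9 153.6] circ (array([457.4, 312.9]), 14.5) min/max [438. 294. 150.] [476. 331. 157.]
145 150 536 mean [462.  313.  147.6] circ (array([457.1, 312.9]), 20.3) min/max [436. 291. 145.] [480. 335. 150.]
130 145 400 mean [467.2 313.2 141.8] circ (array([457.4, 313. ]), 23.5) min/max [433. 288. 132.] [482. 338. 145.]
118 130 81 mean [477.9 312.8 121. ] circ (array([456.8, 312.9]), 23.8) min/max [469. 292. 118.] [481. 332. 124.]
wrist square_stand []
  mask 0.76 2395 z [ 6.   7.7 12.3] top circle [array([460.6, 314.9]), np.float64(65.1)] allrect [array([461.5, 314.9]), array([97.5, 95.5]), np.float64(69.4)]
[456.6 312.7 266.7] [ 3.14e+00  1.00e-03 -0.00e+00] 18.85 0.9997508937080775
0.81 3280 761 rect ((461.033203125, 315.3230895996094), (99.47942352294922, 99.48621368408203), 68.54421997070312) circ (array([461.3, 316.8]), 51.8)
hull centroid 467.72085786114224 316.775871994857 area 8558.788186675869
pos [457.1 313.3 267.6] rot [ 3.141  0.    -0.   ] t 18.95 open 0.995
units shift [-0.0004, 0.0007, 0.169] turn [0.0002, 0.0001, -0.0003] dist 67.6 rows 1.6
```

View pics/w11.png

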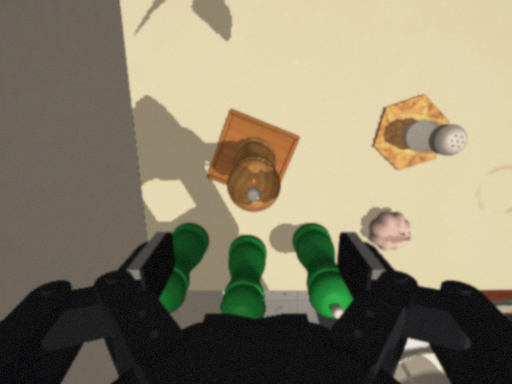

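>>> carry_out --increments '[[[0,0,0.06,0,0,0],[0,0,0.13,0,0,0],[0,0,0.2,0,0,0],[0,0,0.27,0,0,0],[0,0,0.305,0,0,0]]]'

```text
clock: 19.37
eef_pos: [456.0, 312.9, 143.0]
tcp_rot: [3.14, 0.002, 0.0]
contact_force: [0.1, -0.3, -0.2]
opening: 1.001
```

>>> carry_out --increments '[[[0,0,0,0,0,0],[0,0,0,0,0,0],[0,0,0,0,0,0]]]'

```text
clock: 19.62
eef_pos: [457.8, 314.4, 146.9]
tcp_rot: [-3.141, -0.002, 0.0]
contact_force: [0.4, 0.3, -0.1]
opening: 0.999
```

```bash
python3 -c "
from h import *
go(457.2,313,143,0)"
```

```text
pos [457.8 314.4 146.9] rot [-3.141e+00 -2.000e-03  0.000e+00] t 19.62 open 0.999
units shift [-0.0016, 0.0034, 0.0097] turn [-0.001, -0.0015, 0.0003] dist 4.2 rows 0.1
```

>>> carry_out --increments '[[[-0.001,0.0025,0.0097,0,0,0],[-0.001,0.0025,0.0097,0,0,0],[-0.001,0.0025,0.0097,0,0,0]]]'

```text
clock: 19.87
eef_pos: [456.8, 313.1, 142.4]
tcp_rot: [-3.141, -0.001, 0.0]
contact_force: [-0.5, -0.0, 0.3]
opening: 1.001
```

>>> carry_out --increments '[[[0,0,0,0,0,0],[0,0,0,0,0,0],[0,0,0,0,0,0],[0,0,0,0,0,0],[0,0,0,0,0,0]]]' --hand 1 --squeeze 50

```text
clock: 20.28
eef_pos: [456.9, 313.2, 142.4]
tcp_rot: [-3.141, -0.001, 0.001]
contact_force: [-0.9, -0.8, 6.0]
opening: 0.541
```

>>> carry_out --increments '[[[0,0,0,0,0,0],[0,0,0,0,0,0],[0,0,0,0,0,0]]]'

```text
clock: 20.53
eef_pos: [456.9, 313.2, 142.4]
tcp_rot: [-3.141, -0.001, 0.0]
contact_force: [-0.2, -0.2, 6.0]
opening: 0.54
```

>>> carry_out --increments '[[[0,0,-0.01,0,0,0],[0,0,-0.03,0,0,0],[0,0,-0.05,0,0,0],[0,0,-0.07,0,0,0],[0,0,-0.08,0,0,0]]]'

```text
clock: 20.95
eef_pos: [457.1, 313.3, 175.2]
tcp_rot: [-3.141, -0.001, 0.0]
contact_force: [0.5, 1.0, -1.5]
opening: 0.537
```

```bash
python3 look.py wrist w12;  python3 -c "
from h import *
f=optics.grab_frame('side');cv2.imwrite('pics/s12.png',cv2.resize(f['img'][60:200,150:320,::-1],None,fx=4,fy=4))
go(457,313,260,0)"
```

```text
[457.3 313.5 175.6] [-3.14e+00 -2.00e-03  0.00e+00] 21.0 0.5421811121573721
pos [457.1 313.4 174.9] rot [-3.14e+00 -2.00e-03  0.00e+00] t 21.05 open 0.538
units shift [0.0, 0.0007, -0.2128] turn [-0.0011, -0.0016, 0.0004] dist 85.1 rows 2.0
```

View pics/w12.png

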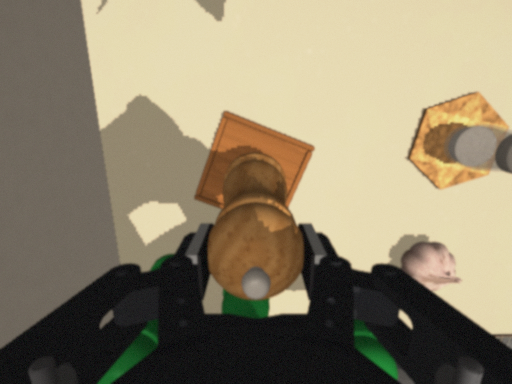

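View pics/s12.png

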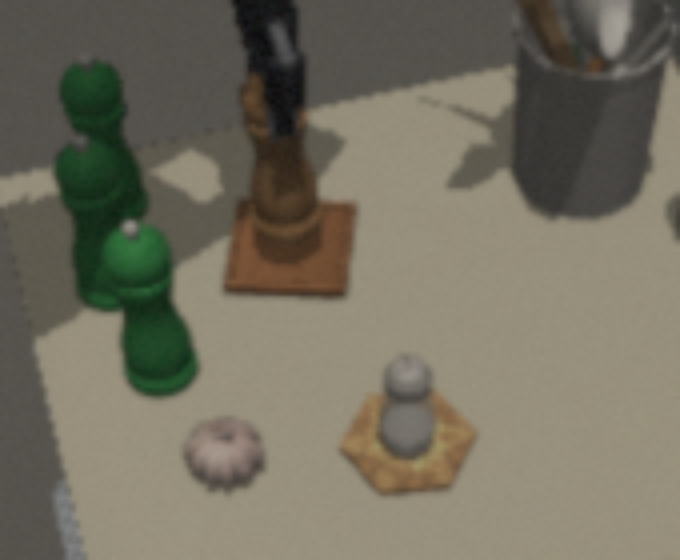

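>>> carry_out --increments '[[[0,0,-0.04,0,0,0],[0,0,-0.1,0,0,0],[0,0.02,-0.17,0,0,0],[0,0.06,-0.21,0,0,0],[0,0.13,-0.225,0,0,0]]]'

```text
clock: 21.47
eef_pos: [457.9, 262.7, 266.4]
tcp_rot: [-3.139, -0.004, 0.002]
contact_force: [1.9, -0.5, -2.2]
opening: 0.543
```

>>> carry_out --increments '[[[0,0.08,0,0,0,0],[0,0.17,0,0,0,0],[0,0.26,0,0,0,0],[0,0.35,0,0,0,0],[0,0.44,0,0,0,0]]]'

```text
clock: 21.88
eef_pos: [456.1, 83.4, 263.6]
tcp_rot: [3.142, 0.0, 0.001]
contact_force: [1.0, 0.0, -2.1]
opening: 0.539
```

>>> carry_out --increments '[[[0,0.09,0,0,0,0],[0.01,0.18,0,0,0,0],[0.02,0.26,0,0,0,0],[0.02,0.32,0,0,0,0],[0.02,0.35,0,0,0,0]]]'

```text
clock: 22.3
eef_pos: [464.5, -57.7, 263.5]
tcp_rot: [3.141, 0.0, -0.001]
contact_force: [-0.1, 0.1, -2.4]
opening: 0.537
```

```bash
python3 look.py wrist w13;  python3 -c "
from h import *
go(468,-111,240,0)"
```

```text
[464.5 -58.3 263.5] [ 3.14e+00  0.00e+00 -1.00e-03] 22.35 0.5404576431117013
pos [464.5 -58.3 263.5] rot [ 3.14e+00  0.00e+00 -1.00e-03] t 22.35 open 0.54
units shift [0.0089, 0.1316, 0.0589] turn [0.0013, 0.0002, -0.0014] dist 57.8 rows 1.4
```

View pics/w13.png

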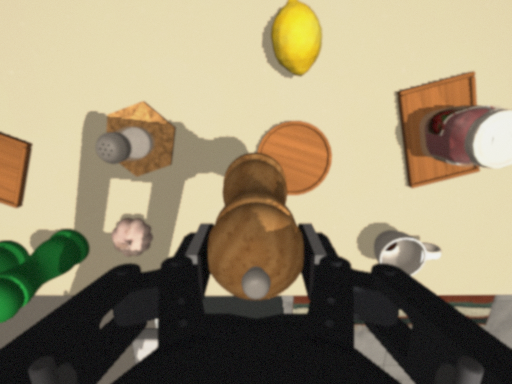

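```bash
python3 rect.py wrist round_stand 10 14
```

```text
0.69 3843 583 rect ((472.0647277832031, -117.54452514648438), (102.35747528076172, 85.77874755859375), 35.7335090637207) circ (array([ 467.7, -110.8]), 49.1)
hull centroid 470.198401902811 -114.59061416660498 area 7336.571941023751
```

>>> carry_out --increments '[[[0.005,0.06,0.0,0,0,0],[0.009,0.11,0.03,0,0,0],[0.009,0.13,0.09,0,0,0],[0.009,0.1315,0.16,0,0,0],[0.009,0.1315,0.22,0,0,0]]]'

```text
clock: 22.87
eef_pos: [468.3, -107.0, 174.5]
tcp_rot: [-3.141, -0.0, 0.0]
contact_force: [-0.2, -0.5, -1.1]
opening: 0.541
```

>>> carry_out --increments '[[[0,0,0.02,0,0,0],[0,0,0.03,0,0,0],[0,0,0.035,0,0,0],[0,0,0.04,0,0,0],[0,0,0.04,0,0,0]]]'

```text
clock: 23.28
eef_pos: [469.1, -107.4, 160.5]
tcp_rot: [3.141, -0.002, 0.001]
contact_force: [0.2, -0.1, -2.1]
opening: 0.546
```

```bash
python3 look.py wrist w14;  python3 -c "
from h import *
go(468,-111,142.4,0)"
```

```text
[ 469.1 -107.5  160.6] [ 3.141e+00 -2.000e-03  1.000e-03] 23.33 0.5405300207085255
pos [ 469.1 -107.5  160.6] rot [ 3.141e+00 -2.000e-03  1.000e-03] t 23.33 open 0.541
units shift [-0.0028, 0.0087, 0.0456] turn [0.0003, -0.0016, 0.0007] dist 18.6 rows 0.4
```

View pics/w14.png

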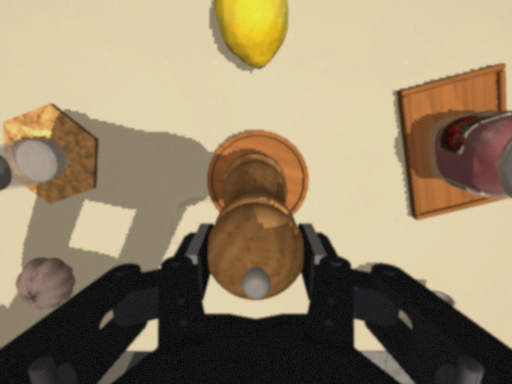

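>>> carry_out --increments '[[[-0.002,0.0087,0.01,0,0,0],[-0.002,0.0087,0.02,0,0,0],[-0.002,0.0087,0.03,0,0,0],[-0.002,0.0087,0.038,0,0,0],[-0.002,0.0087,0.041,0,0,0]]]'

```text
clock: 23.75
eef_pos: [467.2, -111.1, 142.6]
tcp_rot: [-3.141, 0.001, 0.0]
contact_force: [-0.5, -0.3, -2.6]
opening: 0.545
```

>>> carry_out --increments '[[[0,0,0.003,0,0,0],[0,0,0.005,0,0,0],[0,0,0.005,0,0,0]]]'

```text
clock: 24.0
eef_pos: [468.6, -111.1, 142.6]
tcp_rot: [-3.142, -0.002, 0.0]
contact_force: [-2.6, 1.6, 12.8]
opening: 0.539
```

Contact; release.

>>> carry_out --increments '[[[0,0,0,0,0,0],[0,0,0,0,0,0],[0,0,0,0,0,0],[0,0,0,0,0,0],[0,0,0,0,0,0]]]' --hand 0

```text
clock: 24.42
eef_pos: [467.5, -111.1, 141.2]
tcp_rot: [-3.142, 0.0, 0.0]
contact_force: [-0.0, 0.6, 0.0]
opening: 0.996
```

>>> carry_out --increments '[[[0,0,-0.03,0,0,0],[0,0,-0.1,0,0,0],[0,0,-0.18,0,0,0],[0,0,-0.24,0,0,0],[0,0,-0.27,0,0,0]]]'

```text
clock: 24.83
eef_pos: [468.8, -111.4, 252.3]
tcp_rot: [3.141, -0.004, 0.0]
contact_force: [0.5, -0.3, 0.1]
opening: 1.001
```

```bash
python3 mill.py 468 -111;python3 rect.py wrist round_stand 10 14; python3 look.py wrist w15 pepper_mill salt_shaker;  python3 -c "
from h import *
go(493,99,250,0)"
```

```text
162 172 174 mean [ 468.5 -111.4  165.8] circ (array([ 468.1, -111.3]), 4.5) min/max [ 462. -117.  162.] [ 473. -106.  168.]
150 158 1222 mean [ 470.  -111.5  153.6] circ (array([ 468.4, -111.5]), 14.5) min/max [ 450. -130.  150.] [486. -93. 158.]
145 150 594 mean [ 473.2 -111.4  147.6] circ (array([ 468. , -111.4]), 20.5) min/max [ 446. -134.  145.] [490. -89. 150.]
130 145 450 mean [ 479.2 -111.3  141.7] circ (array([ 468.4, -111.4]), 23.5) min/max [ 444. -136.  132.] [493. -86. 145.]
118 130 98 mean [ 488.5 -111.4  121.1] circ (array([ 467.7, -111.4]), 23.8) min/max [ 480. -132.  118.] [492. -91. 124.]
0.71 2333 533 rect ((478.2947082519531, -110.63318634033203), (79.1762466430664, 102.083984375), 2.1207852363586426) circ (array([ 467.5, -110.9]), 49.0)
hull centroid 474.6565135316637 -110.64529324130913 area 6838.080615098414
wrist pepper_mill [(0.71, [469.7, -108.9, 12.7]), (0.55, [336.7, 228.8, 0.3])]
  mask 0.94 1745 z [ 5.  35.7 68. ] top circle [array([331.2, 213.4]), np.float64(15.2)] allrect [array([330.8, 214.1]), array([64.9, 37.8]), np.float64(8.3)]
  mask 0.91 3186 z [ 22.6 148.7 166.5] top circle [array([ 467.6, -111.4]), np.float64(6.1)] allrect [array([ 473.2, -111.7]), array([50.3, 49.7]), np.float64(44.8)]
wrist salt_shaker [(0.67, [488.2, 102.7, 5.8])]
  mask 0.87 1905 z [19.2 69.6 94.1] top circle [array([493.5,  96.6]), np.float64(13.6)] allrect [array([493.8,  89.8]), array([34.4, 32.5]), np.float64(53.7)]
[ 466.9 -110.9  248. ] [-3.141e+00  2.000e-03  0.000e+00] 25.23 1.0024971738127197
pos [ 466.9 -110.9  248. ] rot [-3.141e+00  2.000e-03  0.000e+00] t 25.23 open 1.002
units shift [0.0655, -0.5248, -0.0048] turn [-0.0005, 0.0021, 0.0004] dist 211.6 rows 5.1
```

View pics/w15.png

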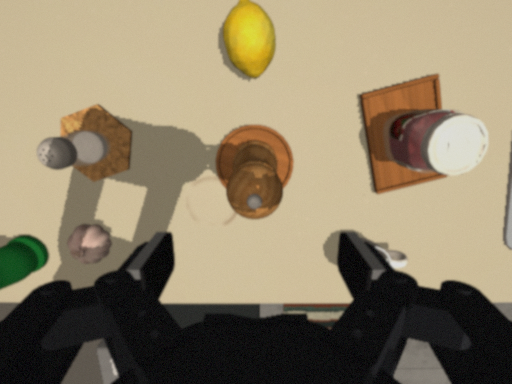

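>>> carry_out --increments '[[[0.01,-0.1,0,0,0,0],[0.025,-0.2,0,0,0,0],[0.04,-0.3,0,0,0,0],[0.055,-0.4,0,0,0,0],[0.066,-0.49,0,0,0,0]]]'

```text
clock: 25.65
eef_pos: [493.7, 87.0, 248.6]
tcp_rot: [-3.142, 0.001, 0.0]
contact_force: [0.2, -0.5, -0.1]
opening: 0.997
```

>>> carry_out --increments '[[[0,-0.033,0.02,0,0,0],[0,-0.033,0.1,0,0,0],[0,-0.033,0.2,0,0,0],[0,-0.033,0.26,0,0,0]]]'

```text
clock: 25.98
eef_pos: [492.2, 98.4, 141.9]
tcp_rot: [3.141, 0.003, 0.002]
contact_force: [-0.7, 0.3, 0.1]
opening: 1.0
```

```bash
python3 look.py wrist w16 salt_shaker;  python3 -c "
from h import *
go(493,99,54.5,0)"
```

```text
wrist salt_shaker [(0.98, [494.3, 100.3, 6.9]), (0.5, [470.5, -109.7, 7.7])]
  mask 0.65 2617 z [37.5 87.9 94.6] top circle [array([493.5,  99.2]), np.float64(13.9)] allrect [array([498.1,  97.7]), array([33.4, 34.5]), np.float64(45.6)]
[492.3  97.9 143.4] [3.141e+00 5.000e-03 1.000e-03] 26.13 1.002937876600333
pos [492.3  97.9 143.4] rot [3.141e+00 5.000e-03 1.000e-03] t 26.13 open 1.003
units shift [0.003, -0.003, 0.2223] turn [0.001, 0.0049, 0.0005] dist 88.9 rows 2.1
```

View pics/w16.png

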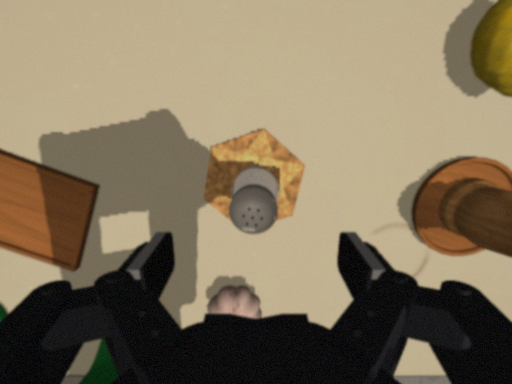

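>>> carry_out --increments '[[[0.003,-0.003,0.06,0,0,0],[0.003,-0.003,0.12,0,0,0],[0.003,-0.003,0.17,0,0,0],[0.003,-0.003,0.205,0,0,0],[0.003,-0.003,0.22,0,0,0]]]'

```text
clock: 26.55
eef_pos: [495.6, 99.2, 57.2]
tcp_rot: [-3.142, -0.0, 0.0]
contact_force: [-0.1, -0.5, 1.1]
opening: 0.997
```

>>> carry_out --increments '[[[0,0,0,0,0,0],[0,0,0,0,0,0],[0,0,0,0,0,0],[0,0,0,0,0,0],[0,0,0,0,0,0]]]' --hand 1 --squeeze 40

```text
clock: 26.97
eef_pos: [496.3, 99.4, 59.0]
tcp_rot: [-3.141, -0.003, 0.001]
contact_force: [-2.2, -2.0, 11.1]
opening: 0.456
```

>>> carry_out --increments '[[[0,0,0,0,0,0],[0,0,0,0,0,0],[0,0,0,0,0,0]]]'

```text
clock: 27.22
eef_pos: [496.2, 99.4, 59.0]
tcp_rot: [-3.141, -0.003, 0.0]
contact_force: [-1.7, -1.5, 10.8]
opening: 0.452
```

>>> carry_out --increments '[[[0,0,-0.02,0,0,0],[0,0,-0.06,0,0,0],[0,0,-0.12,0,0,0],[0,0,-0.2,0,0,0],[0,0,-0.25,0,0,0]]]'

```text
clock: 27.63
eef_pos: [495.7, 99.5, 160.4]
tcp_rot: [-3.141, -0.002, 0.0]
contact_force: [0.9, -0.8, -0.2]
opening: 0.454
```

>>> carry_out --increments '[[[-0.01,-0.07,0,0,0,0],[-0.02,-0.15,0,0,0,0],[-0.04,-0.24,0,0,0,0],[-0.055,-0.32,0,0,0,0],[-0.06,-0.36,0,0,0,0]]]'

```text
clock: 28.05
eef_pos: [470.4, 246.3, 158.5]
tcp_rot: [-3.14, -0.001, 0.001]
contact_force: [-0.4, -0.3, -0.9]
opening: 0.45
```

```bash
python3 look.py wrist w17 salt_shaker; python3 rect.py wrist square_stand 10 14;  python3 -c "
from h import *
go(461,315.5,100,0)"
```

```text
wrist salt_shaker [(0.75, [463.5, 248.5, 103.8])]
  mask 0.94 7597 z [125.7 182.2 193.5] top circle [array([469.4, 246.4]), np.float64(14.1)] allrect [array([476.6, 245.2]), array([36.8, 23.6]), np.float64(87.5)]
[470.8 244.3 158. ] [-3.141e+00 -1.000e-03  3.000e-03] 28.2 0.4563855403508605
0.62 9466 1529 rect ((460.9875183105469, 315.4049072265625), (99.80159759521484, 99.84089660644531), 68.76206970214844) circ (array([462.9, 316.1]), 50.8)
hull centroid 463.5187265751138 316.34858328899696 area 9434.033500428079
pos [470.9 242.7 157.6] rot [ 3.141e+00 -0.000e+00  1.000e-03] t 28.3 open 0.455
units shift [-0.0247, -0.182, 0.1441] turn [0.0003, -0.0001, 0.0007] dist 93.4 rows 2.2
```

View pics/w17.png

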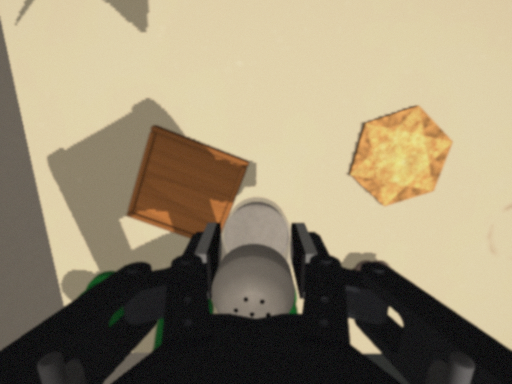

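>>> carry_out --increments '[[[-0.008,-0.07,0.0,0,0,0],[-0.016,-0.14,0.0,0,0,0],[-0.018,-0.175,0.04,0,0,0],[-0.018,-0.182,0.1,0,0,0],[-0.018,-0.182,0.17,0,0,0]]]'

```text
clock: 28.72
eef_pos: [465.2, 316.7, 90.0]
tcp_rot: [-3.14, -0.003, 0.0]
contact_force: [-0.1, -0.2, -0.5]
opening: 0.455
```

>>> carry_out --increments '[[[0,0,0.015,0,0,0],[0,0,0.03,0,0,0],[0,0,0.04,0,0,0],[0,0,0.042,0,0,0],[0,0,0.042,0,0,0]]]'

```text
clock: 29.13
eef_pos: [464.5, 316.0, 73.4]
tcp_rot: [-3.141, -0.001, -0.0]
contact_force: [0.1, 0.1, -0.6]
opening: 0.454
```

```bash
python3 look.py wrist w18;  python3 -c "
from h import *
go(463.7,315.4,61,0)"
```

```text
[464.5 316.2  73.5] [-3.141e+00 -1.000e-03 -0.000e+00] 29.18 0.4543010229681883
pos [464.5 316.2  73.5] rot [-3.141e+00 -1.000e-03 -0.000e+00] t 29.18 open 0.454
units shift [-0.002, 0.002, 0.0313] turn [-0.0008, -0.0012, -0.0] dist 12.6 rows 0.3
```

View pics/w18.png

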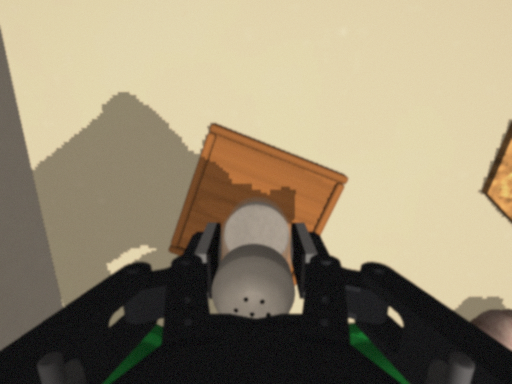

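>>> carry_out --increments '[[[-0.002,0.002,0.01,0,0,0],[-0.002,0.002,0.018,0,0,0],[-0.002,0.002,0.024,0,0,0],[-0.002,0.002,0.027,0,0,0],[-0.002,0.002,0.027,0,0,0]]]'

```text
clock: 29.6
eef_pos: [462.8, 315.2, 61.3]
tcp_rot: [3.141, 0.0, 0.0]
contact_force: [-0.3, 0.1, -1.4]
opening: 0.449
```

>>> carry_out --increments '[[[0,0,0.003,0,0,0],[0,0,0.005,0,0,0],[0,0,0.005,0,0,0]]]'

```text
clock: 29.85
eef_pos: [463.2, 315.4, 61.0]
tcp_rot: [-3.142, -0.0, 0.001]
contact_force: [-4.4, -3.8, 15.8]
opening: 0.454
```

Contact; release and retreat.

>>> carry_out --increments '[[[0,0,-0.002,0,0,0],[0,0,-0.002,0,0,0],[0,0,-0.002,0,0,0],[0,0,-0.002,0,0,0],[0,0,-0.002,0,0,0]]]' --hand 0

```text
clock: 30.27
eef_pos: [462.9, 315.3, 60.3]
tcp_rot: [3.142, 0.0, 0.0]
contact_force: [-0.1, 0.5, 0.3]
opening: 1.004
```

>>> carry_out --increments '[[[0,0,-0.03,0,0,0],[0,0,-0.1,0,0,0],[0,0,-0.2,0,0,0],[0,0,-0.3,0,0,0],[0,0,-0.4,0,0,0]]]'

```text
clock: 30.68
eef_pos: [462.6, 315.0, 222.9]
tcp_rot: [3.141, 0.0, 0.0]
contact_force: [-0.1, -0.4, -0.9]
opening: 1.005
```

```bash
python3 look.py wrist w19 salt_shaker square_stand; python3 rect.py wrist square_stand 10 14; python3 look.py side s19 pepper_mill salt_shaker jam_jar lemon garlic espresso_cup
```

```text
wrist salt_shaker [(0.6, [459.3, 318.0, 6.4])]
  mask 0.97 1219 z [44.1 91.2 96.6] top circle [array([460.5, 314.7]), np.float64(13.8)] allrect [array([464.5, 313.3]), array([32.7, 34.1]), np.float64(28.6)]
wrist square_stand [(0.58, [461.2, 316.1, 1.6])]
  mask 0.94 4489 z [ 6.   7.7 12.2] top circle [array([461. , 315.3]), np.float64(67.3)] allrect [array([461.5, 314.8]), array([97.4, 97.4]), np.float64(69.1)]
[462.7 315.1 220.7] [-3.141 -0.     0.   ] 30.93 1.0025478283325155
0.93 5702 1272 rect ((460.889404296875, 315.33050537109375), (99.79588317871094, 99.60816192626953), 68.70440673828125) circ (array([461.3, 315.3]), 51.4)
hull centroid 460.96519428264224 315.26440508655753 area 9869.454997736495
side pepper_mill [(0.93, [469.7, -111.0, 10.5]), (0.88, [333.3, 412.4, -1.6]), (0.77, [313.7, 320.7, -0.2])]
  mask 0.84 411 z [ 11.  108.4 149.8] top circle [array([313.1, 315.4]), np.float64(15.6)] allrect [array([310.4, 309.7]), array([29.8, 49.3]), np.float64(89.2)]
  mask 0.58 281 z [ 18.  127.7 150.8] top circle [array([333. , 403.8]), np.float64(16.2)] allrect [array([351.5, 4
[... 645 characters left out ...]
605.4, -109.9]), array([59.2, 51.6]), np.float64(35.0)]
  mask 0.61 542 z [ 5.9 20.7 51. ] top circle [array([ 339.2, -270.8]), np.float64(41.7)] allrect [array([ 343.3, -269.1]), array([58.5, 81.4]), np.float64(30.6)]
side garlic [(0.64, [352.0, 118.2, 0.4])]
  mask 0.74 203 z [21.9 38.  52.4] top circle [array([357. , 115.7]), np.float64(13.2)] allrect [array([356.4, 112.1]), array([42.1, 45.6]), np.float64(51.8)]
side espresso_cup [(0.63, [338.7, -274.4, -0.0])]
  mask 0.74 473 z [ 5.9 17.7 50.3] top circle [array([ 342.9, -271.1]), np.float64(40.4)] allrect [array([ 332.4, -268.5]), array([80.6, 53.9]), np.float64(65.3)]
[463.  315.3 220.5] [-3.142  0.     0.   ] 31.68 0.9982490862158767
```

View pics/w19.png

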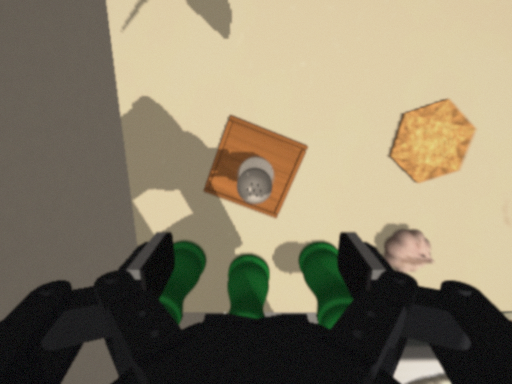

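View pics/s19.png

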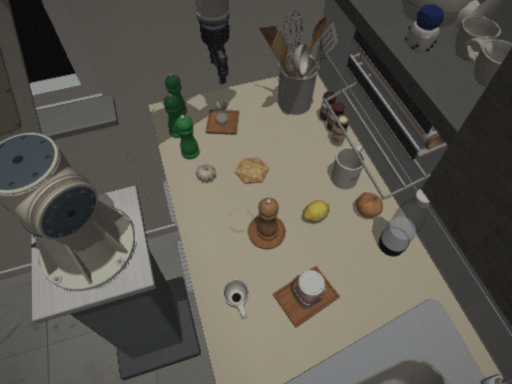

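All three stand centred and upright on their own stands. The side picture shows the mill at (267,222), the jar at (308,290) and the shaker at (222,117). The bystanders have not moved.

```bash
python3 -c "
from rig import r
print(r.sign_off())"
```

```text
the job is handed in; nothing more can be done
None
```

The job is handed in, at about 32 s of the 128 s allowed: all three are on their own stands. I parked the shaker on the cork mat, moved the jar to the oblong stand and the mill to the round stand, then put the shaker on the square stand. Each was lowered until the force reading showed contact, and only then released.

| Item | Last measured centre (x, y) | Stand centre (x, y) | Offset |
|---|---|---|---|
| Pepper mill | (468.2, -111.4) | (467.5, -110.9) | about 1 mm |
| Salt shaker | (460.5, 314.7) | (460.9, 315.3) | about 1 mm |
| Jam jar | (504.7, -308.8) | (503.0, -307.1) | about 2.5 mm |

- **Heights and tilt:** The tops measured about 103–104 mm for the jar, 97 mm for the shaker and 168 mm for the mill. Those match feet resting on the 8 mm floors. All three looked upright in the pictures; I did not measure their tilt.
- **Bystanders:** The lemon, garlic and cup were still within measurement error of where they started. The network gave no origin for the lemon in the last picture, so for that one I went by its mask and the picture.
- **Disagreements:** The side camera put the oblong stand about 3 mm lower in x than the wrist camera did. I used the wrist camera, because its fitted outline matched the stand's true size. The networks also gave a few false hits, such as the cup as "jam jar" and the green mills as "pepper mill". I checked these against the pictures and ignored them.

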